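Make up the label printer's changeover kit in the steel tray

ROBOT

A 7-joint arm with a two-finger parallel gripper is mounted at the origin on the work surface. World frame = base frame: x ahead of the robot, y to its left, z up, the work surface at z = 0. Lengths are in m, angles in degrees, forces in N, time in s.
With the tool pointing down it reaches from about 0.425 to 0.875 m from the base axis. Payload 4.7 kg.
Tool frame: the origin (TCP) lies at the very end of the fingers, on their centre line; the grasp point (between the pads) lies 19 mm behind it; z points along the fingers, y is the direction in which the jaws open and shut (so a half turn about z gives the same grasp; the last joint's range is limited). The gripper opens to 87 mm and grips with 3 to 60 N. Pads are 19 mm wide; open, the fingers measure 117 mm over their backs; the gripper's body (75 mm by 190 mm) begins 51 mm behind the grasp point.
Start: joints at [72.542, 18.392, -4.016, 83.108, 1.295, 78.541, -3.26], TCP at [0.204, -0.617, 0.223] pointing down, gripper open.
Joint ranges: [-163.93, 163.93], [-17.29, 119.83], [-79.2, 71.16], [3.27, 140.29], [-89.18, 269.18], [5.43, 117.66], [-154.24, 154.24]. Speed limits (degrees/s): [147.25, 147.25, 180, 180, 180, 180, 180].

INTERFACE

Orientations are given as [roll, pitch, yaw] about the fixed x, y, z axes, in that order (R = Rz(yaw) Ry(pitch) Rx(roll)).
In Python, from cell import * gives the robot as it stands.
- The arm moves only by the tool drive_tool, never from a script. Its argument "moves" is text: rows parted by semicolons, each of 5 numbers parted by spaces: the shift along the tool's x, y, z in m, then the turn about the tool's z in degrees, then the gripper's target within -1 to 1 (fully open at 1, half-way at 0, shut at -1). In form: x y z yaw fingers; .... A call has exactly 8 rows; each row is the pose to reach, as a shift and turn from the pose commanded when the call began, along the tool's axes at that moment; what a row does not reach only later rows make up. A row lasts 1/10 s, in which the tool goes at most 50 mm and 8.59 degrees, less where a joint would pass 70% of its speed; a pose out of reach is approached as far as the arm can. A call with a gripper value outside its range is refused whole. The fingers move at their own pace and stop on an object; "grip_force" is the grip in N (left out, the last holds). Time passes only in rows, so rows that repeat a pose let the fingers close, or fill a call up. It gives the time, the measured TCP pose, the force and the opening at its end, in the units of the state.
- get_obs(): the state, without advancing time (a new reading comes with each control period).
- read_camera(name): name is "scene" or "top"; returns (picture, depth): 420x560x3 uint8, red, green, blue; 420x560 float32, m along the optical axis (not along the pixel's ray), 0 where there is no reading.
- calibration(name): a dict with "intrinsics" (3x3 intrinsics, pixels), "cam_to_world" (4x4, takes a point from camera to world coordinates). Camera axes: x right, y up, looking along -z (the intrinsics and any distortion apply to the point x, -y, -z); pixel columns grow to the right and rows downward; lengths in m; the calibration is good to about 2 mm. A picture is of the moment at which its call begins. calibration takes no time and is no camera call.
- sign_off(): hands the job in, once; it reports no verdict.
Trained networks look in the newest picture that a camera, given by its name, has taken for a name from the list of things; names that differ only in an ending like _2 or _b are one class to them, and where a whole thing is asked for, a point or a joint stands for the part that bears it (a point fixed in the world has none). Each returns a list of dicts, best first, with "conf" (0 to 1); they miss things now and then, are a little off and sometimes report something else, mostly with a low value. They report only what shows in the picture. A call takes as long as a camera call. They do not tell look-alikes from the thing itself.
- search_frame(camera, name): "uv" ([column, row] in pixels, amid what is visible of it).
- pinpoint(camera, name): "uv" ([column, row] in pixels: a listed point, or the origin of a listed thing).
The state is a dict: "time_s": time; "qpos": joint angles; "joint_velocities": joint speeds; "effort": joint torques, N m; "tool_pos": TCP position; "tool_rot": TCP orientation; "force": force on the tool from outside, world axes, zero at the start; "wrist_torque": the same for the moment, N m; "grip_width": finger opening in m.
Only numpy, scipy, OpenCV 4.12 (cv2) and the standard library are available. Lean on these libraries where they do the work, as an engineer would, in place of code of your own. Each camera call takes 0.05 s, during which the arm holds its last target. There are 200 camera calls.

TASK

Make up the changeover kit for the label printer in the steel tray: stand the two full label rolls in the twin bin, one in each half, the full black ribbon in the medium square bin and the tall empty take-up core in the small square bin, each upright on the floor of its bin. Leave the nearly used label roll, the nearly used ribbon and the short bare core standing where they are on the mat.

Things in the scene. Friction and masses are not known exactly. Their poses are not given: they have to be found in the camera images.
- label_roll_a: Full label roll: white paper wound on a brown card core, a ring 64 mm in diameter and 56 mm tall, bore 34 mm, about 0.14 kg. One of two alike; either may go in either half of the twin bin. Origin: centre of its underside; z: its axis, up. Stands on end on a 2 mm bench mat.
- label_roll_b: Full label roll: white paper wound on a brown card core, a ring 64 mm in diameter and 56 mm tall, bore 34 mm, about 0.14 kg. One of two alike; either may go in either half of the twin bin. Origin: centre of its underside; z: its axis, up. Stands on end on a 2 mm bench mat.
- ribbon: Full printer ribbon: black film wound thick on a brown card core, 52 mm in diameter, 66 mm tall, bore 25 mm, about 0.11 kg. Origin: centre of its underside; z: its axis, up. Stands on end on a 2 mm bench mat. The nine things on the mat stand in three rows of three, about 92 mm apart (each up to 6 mm off), rows within 0.1 rad of the robot's x and y: most room for fingers is along the diagonals.
- takeup_core: Empty take-up core for the ribbon: a bare brown card tube as tall as the ribbon, 30 mm in diameter, 66 mm tall, bore 23 mm, about 0.02 kg, easily knocked over. Origin: centre of its underside; z: its axis, up. Stands on end on a 2 mm bench mat.
- used_label_roll: Not wanted: nearly used-up label roll, only 3 mm of white paper left on its card core: 46 mm in diameter, 56 mm tall, bore 34 mm. Origin: centre of its underside; z: its axis, up. Stands on end on a 2 mm bench mat.
- used_ribbon: Not wanted: nearly used-up ribbon, only 3 mm of black film left on its card core: 36 mm in diameter, 66 mm tall, bore 25 mm. Origin: centre of its underside; z: its axis, up. Stands on end on a 2 mm bench mat.
- short_core: Not wanted: bare card core left from a label roll, wider and much shorter than the take-up core: 40 mm in diameter, 28 mm tall, bore 33 mm. Origin: centre of its underside; z: its axis, up. Stands on end on a 2 mm bench mat. Also on the mat, not needed: a small white bottle (34 mm wide, 63 mm tall, blue cap) and a white carton (46 x 30 mm, 36 mm tall, blue band).
- twin_bin: White open plastic bin fixed in a steel tray (224 mm square, 20 mm high), 94 mm (x) by 185 mm (y), 22 mm high, walls and floor 3 mm, a wall across the middle making two halves, each 88 mm square inside, centred 45.5 mm either side of the origin along y. Origin: centre of its underside, inner floor 3 mm above it. The other two bins stand in a parallel row in the tray, centres 97 mm away across x.
- medium_bin: White open square plastic bin fixed in the steel tray, 78 mm outside, 72 mm inside, 22 mm high, walls and floor 3 mm. Origin: centre of its underside, inner floor 3 mm above it; x and y along its sides. The small bin's centre is 93 mm away along y, on one side or the other.
- small_bin: White open square plastic bin fixed in the steel tray, 56 mm outside, 50 mm inside, 22 mm high, walls and floor 3 mm. Origin: centre of its underside, inner floor 3 mm above it; x and y along its sides, the medium bin beside it along y.
There are look-alikes about, which are no part of the job. Leave any turquoise look-alike of the label_roll_b alone.

How it is judged:
By the outcome, as a careful person would: the job done as asked, in the order asked, and still so for the second after the job is handed in, with the robot touching nothing.
It also fails if it takes over 120 s, if anything falls off the work surface, if the arm or the gripper's body presses on something with over 40 N, if the wrist force passes 120 N, or if a joint passes its speed limit or range.

## Working session

There is one attempt and no reset: what is moved stays moved. The work goes in short steps, Python scripts to look and compute and a tool call to move; the robot and the scene stay as the last step left them, time stands still between calls to the robot, and variables do not carry over. Pictures are saved under pics/ and viewed, about 12 in all and at most 16, crops included, and the job is handed in when it is done.

Besides the shell and the picture viewer there is one more tool, called after "Call:" in YAML: its name, and indented under it one key for each argument. drive_tool: Moves the arm, as the interface text tells. Its arguments: {"type":"object","properties":{"moves":{"type":"string"},"grip_force":{"type":"number"}},"required":["moves"]}

```bash
ls; mkdir -p pics
cat > h.py <<'E'
from cell import *
import numpy as np, cv2
def grab(n,tag):
    p,d=read_camera(n); cv2.imwrite(f'pics/{tag}.png',p[:,:,::-1]); np.savez(f'pics/{tag}.npz',p=p,d=d); return p,d
def world(n,d):
    c=calibration(n);K=np.array(c['intrinsics']);T=np.array(c['cam_to_world'])
    v,u=np.mgrid[0:d.shape[0],0:d.shape[1]]
    P=np.stack([(u-K[0,2])/K[0,0]*d,-(v-K[1,2])/K[1,1]*d,-d],-1)
    return P@T[:3,:3].T+T[:3,3]
E
python3 - <<'E'
from h import *
for n in ('top','scene'):
    grab(n,n+'0'); c=calibration(n); print({k:np.round(v,3).tolist() if not isinstance(v,str) else v for k,v in c.items()})
print(get_obs())
a=cv2.imread('pics/top0.png')
E
```

```text
pics
{'intrinsics': [[515.562, 0.0, 285.958], [0.0, 515.562, 211.401], [0.0, 0.0, 1.0]], 'cam_to_world': [[0.024, 0.989, -0.148, 0.299], [-1.0, 0.023, -0.01, -0.017], [-0.007, 0.148, 0.989, 1.192], [0.0, 0.0, 0.0, 1.0]]}
{'intrinsics': [[511.08, 0.0, 278.43], [0.0, 511.08, 212.424], [0.0, 0.0, 1.0]], 'cam_to_world': [[-0.119, -0.65, 0.751, 1.211], [0.993, -0.092, 0.078, 0.05], [0.019, 0.754, 0.656, 0.686], [0.0, 0.0, 0.0, 1.0]]}
{'time_s': 0.1, 'qpos': array([72.54273759, 18.43471745, -4.0146087 , 83.1665687 ,  1.29693366,
       78.54067943, -3.26247835]), 'joint_velocities': array([-0.00686675, -0.19763673, -0.00946284, -0.09755375, -0.03084572,
        0.00217608,  0.07643634]), 'effort': array([ 1.33586636e-04, -4.92572343e+01, -4.05482277e-01, -3.13397777e+01,
       -6.40545948e-02,  3.95551510e-02,  7.54830421e-05]), 'tool_pos': array([ 0.20350053, -0.61681503,  0.22158361]), 'tool_rot': array([-1.79903368e+02,  7.56979961e-03,  1.82638653e+01]), 'force': array([-0.15583564, -0.15264223, -0.28196397]), 'wrist_torque': array([-0.01232771, -0.01998328, -0.06538277]), 'grip_width': 0.08691913060321813}
```

View pics/top0.png

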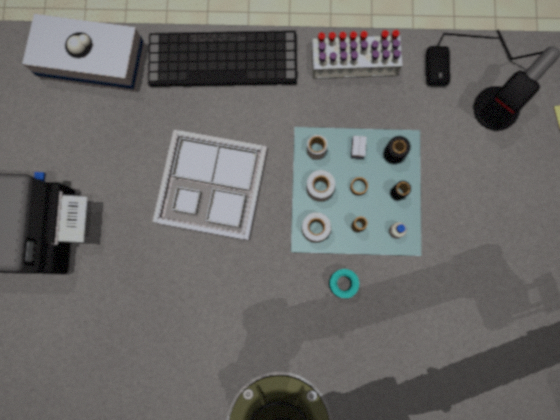

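View pics/scene0.png

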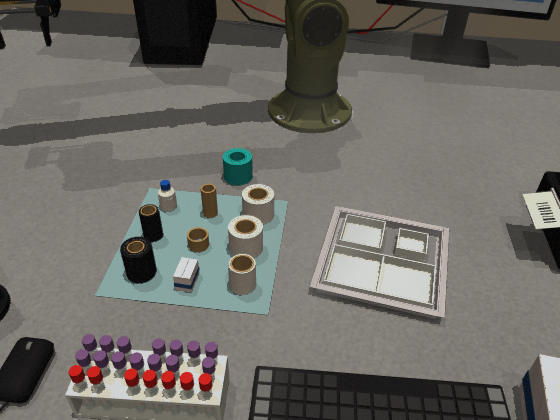

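The top view shows a 3×3 grid on the mat:
- Row 1: used label roll (317,147), carton (359,147), full ribbon (398,150).
- Row 2: full label roll (321,185), short core (359,186), used ribbon (401,190).
- Row 3: full label roll (317,227), take-up core (360,224), bottle (399,230).

The turquoise look-alike is at (345,283), off the mat. The twin bin is at the top of the tray, the small bin at (187,202) and the medium bin at (227,209). I'll measure these from depth and check sizes in an enlarged crop.

```bash
cat >> h.py <<'E'
def tops(d,P,items,tag=''):
    for k,(u,v) in items.items():
        w=P[v-22:v+23,u-22:u+23].reshape(-1,3); dd=d[v-22:v+23,u-22:u+23].ravel()
        w=w[(dd>0)&(w[:,2]>0.012)]
        zt=np.percentile(w[:,2],97); q=w[w[:,2]>zt-0.006]
        c,r=cv2.minEnclosingCircle((q[:,:2]*1000).astype(np.float32))
        print(k,'ztop %.4f'%zt,'c',np.round(c,1),'diam %.1f'%(2*r),'mean',np.round(q.mean(0)*1000,1),len(q))
E
python3 - <<'E'
from h import *
f=np.load('pics/top0.npz');d=f['d'];P=world('top',d)
tops(d,P,dict(usedlab=(317,147),ribbon=(398,150),labA=(321,185),short=(359,186),usedrib=(401,190),labB=(317,227),takeup=(360,224),bottle=(399,230),carton=(359,147)))
print('table',np.median(P[300:340,150:200,2]),'mat',np.median(P[165:170,335:345,2]))
# bins: white regions (floors)
h=P[125:245,148:272]; 
img=f['p'][125:245,148:272]
g=img.min(2); m=((g>185)&(h[:,:,2]<0.012)).astype(np.uint8)
n,l,s,c=cv2.connectedComponentsWithStats(m)
for i in range(1,n):
    if s[i,4]>150:
        q=h[l==i]; r=cv2.minAreaRect((q[:,:2]*1000).astype(np.float32)); print(s[i],np.round(c[i]+[148,125],1),'rect',np.round(r[0],1),np.round(r[1],1),round(r[2],1),'z',np.median(q[:,2]),'mean',np.round(q.mean(0)*1000,1))
z=h[:,:,2]; m=((z>0.0215)).astype(np.uint8); q=h[m>0]; print(np.percentile(z,[1,50,90,99]),m.sum())
c=f['p'][120:260,145:430,::-1]; cv2.imwrite('pics/crop1.png',cv2.resize(c,(798,392),interpolation=cv2.INTER_CUBIC))
zz=np.clip(z*255/0.03,0,255).astype(np.uint8); cv2.imwrite('pics/z1.png',cv2.resize(zz,None,fx=4,fy=4,interpolation=0))
E
```

```text
usedlab ztop 0.0605 c [624.7 -71.6] diam 46.5 mean [625.7 -70.7  57.6] 138
ribbon ztop 0.0700 c [ 621.1 -253.9] diam 53.0 mean [ 620.5 -253.5   67.1] 292
labA ztop 0.0602 c [533.4 -80.5] diam 64.5 mean [533.4 -80.4  57.1] 395
short ztop 0.0328 c [ 537.8 -170.7] diam 39.6 mean [ 537.8 -171.1   29.8] 72
usedrib ztop 0.0698 c [ 526.1 -262.3] diam 36.9 mean [ 524.9 -262.3   67.2] 107
labB ztop 0.0607 c [437.6 -72.6] diam 63.9 mean [437.5 -71.5  57.5] 397
takeup ztop 0.0696 c [ 446.4 -168.7] diam 29.4 mean [ 445.1 -168.6   67.4] 59
bottle ztop 0.0672 c [ 437.2 -257.9] diam 18.7 mean [ 437.1 -257.6   64.9] 56
carton ztop 0.0407 c [ 629.2 -168.8] diam 51.3 mean [ 629.2 -168.9   37.6] 223
table -0.00046604874719102796 mat 0.0008440357301267021
[-0.00536216  0.00408507  0.02035324  0.02781388] 1082
```

View pics/crop1.png

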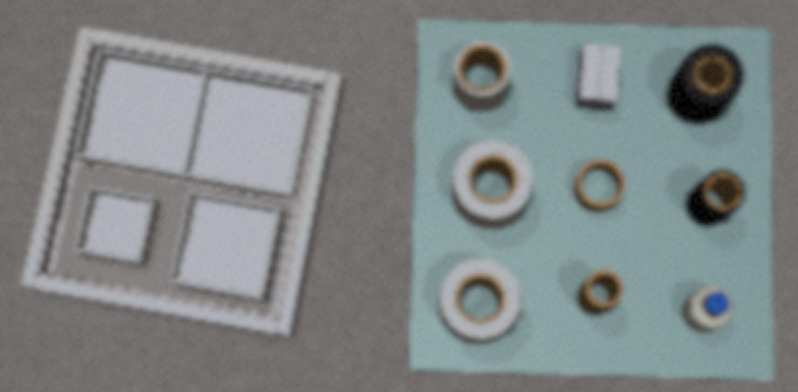

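The crop confirms it. The large white rings in rows 2 and 3 of the left column measure 64 mm, so they are the full label rolls, and the 46 mm one in row 1 is the used roll. The thick black item at top right (53 mm) is the full ribbon and the one below it (37 mm) is the used ribbon. The tall thin tube (29 mm, z 70) is the take-up core and the short 40 mm ring is the short core. Next, the bins.

Run:
```python
from h import *
f=np.load('pics/top0.npz');d=f['d'];P=world('top',d);p=f['p']
print([p[v,u].tolist() for u,v in ((195,160),(235,167),(187,202),(227,209),(207,205),(165,224))])
g=p[:,:,:].min(2); 
for (u,v) in ((195,160),(235,167),(187,202),(227,209)):
    m=np.zeros((422,562),np.uint8); im=cv2.cvtColor(cv2.GaussianBlur(p,(0,0),.7),cv2.COLOR_RGB2GRAY)
    cv2.floodFill(im,m,(u,v),255,18,18,cv2.FLOODFILL_FIXED_RANGE|cv2.FLOODFILL_MASK_ONLY|(255<<8))
    mm=m[1:-1,1:-1]>0; q=P[mm]; q=q[d[mm]>0]; z=np.median(q[:,2])
    # use plane z via rays: project to constant floor height
    c=calibration('top');o=np.array(c['cam_to_world'])[:3,3]; q=o+(q-o)*((0.005-o[2])/(q[:,2]-o[2]))[:,None]
    r=cv2.minAreaRect((q[:,:2]*1000).astype(np.float32)); print((u,v),mm.sum(),np.round(r[0],1),np.round(r[1],1),round(r[2],1),'z',round(z,4),'mean',np.round(q.mean(0)*1000,1))
print(search_frame('top','twin_bin')[:2],pinpoint('top','twin_bin')[:2],pinpoint('top','medium_bin')[:2],pinpoint('top','small_bin')[:2])
o=np.array(calibration('top')['cam_to_world'])
```

```text
[[173, 176, 187], [173, 176, 185], [176, 178, 186], [175, 178, 187], [134, 132, 132], [137, 137, 138]]
(195, 160) 1185 [592.3 210. ] [83.1 82.9] 80.7 z 0.0053 mean [592.1 209.6   5. ]
(235, 167) 1200 [577.5 120.2] [83.  82.9] 80.9 z 0.0051 mean [577.4 120.1   5. ]
(187, 202) 349 [496.5 227.7] [42.9 45.9] 79.2 z 0.0074 mean [496.3 227.5   5. ]
(227, 209) 821 [481.4 134.9] [67.2 68.7] 79.9 z 0.0075 mean [481.3 134.8   5. ]
[{'uv': [212.5, 166.0], 'conf': 0.85}] [{'uv': [213.8, 164.7], 'conf': 0.79}, {'uv': [311.9, 229.9], 'conf': 0.61}] [{'uv': [225.2, 207.7], 'conf': 0.82}] [{'uv': [183.8, 200.6], 'conf': 0.77}]
```

```bash
cat > go.py <<'E'
# usage: go.py x y z yaw (mm, deg): shift in current tool axes
import sys
from cell import *
from scipy.spatial.transform import Rotation as R
import numpy as np
o=get_obs(); t=np.array([float(a) for a in sys.argv[1:5]])
r=R.from_euler('xyz',o['tool_rot'],degrees=True)
s=r.inv().apply(t[:3]/1000-o['tool_pos'])
turn=(-(t[3]-o['tool_rot'][2])+180)%360-180
print('t %.2f'%o['time_s'],'pos',np.round(o['tool_pos']*1000,1),'rot',np.round(o['tool_rot'],1),'F',np.round(o['force'],1),'w %.4f'%o['grip_width'],'\nSHIFT',np.round(s,4),'turn %.1f'%turn)
E
python3 go.py 533.4 -80.5 130 38
```

```text
t 0.30 pos [ 203.6 -617.1  222.2] rot [-180.     0.    18.3] F [-0.3 -0.6 -0.5] w 0.0865 
SHIFT [ 0.4813 -0.4062  0.0924] turn -19.7
```

Call:
drive_tool:
  moves: "0.12 -0.1 0 -5 1; 0.24 -0.2 0 -10 1; 0.36 -0.3 0 -15 1; 0.481 -0.406 0 -19.7 1; 0.481 -0.406 0 -19.7 1; 0.481 -0.406 0 -19.7 1; 0.481 -0.406 0 -19.7 1; 0.481 -0.406 0 -19.7 1"
  grip_force: 15

```text
time_s: 1.1
tool_pos: [0.4142, -0.2749, 0.2228]
tool_rot: [179.9, 0.0, 38.0]
force: [0.8, -1.0, 0.2]
grip_width: 0.0871
```

```bash
python3 go.py 533.4 -80.5 130 38
```

```text
t 1.10 pos [ 414.2 -274.9  222.8] rot [179.9   0.   38. ] F [ 0.8 -1.   0.2] w 0.0871 
SHIFT [ 0.2136 -0.0801  0.0927] turn -0.0
```

Call:
drive_tool:
  moves: "0.04 -0.015 0.01 0 1; 0.08 -0.03 0.025 0 1; 0.12 -0.045 0.045 0 1; 0.16 -0.06 0.065 0 1; 0.2136 -0.0801 0.0927 0 1; 0.2136 -0.0801 0.0927 0 1; 0.2136 -0.0801 0.0927 0 1; 0.2136 -0.0801 0.0927 0 1"

```text
time_s: 1.9
tool_pos: [0.5324, -0.0831, 0.13]
tool_rot: [180.0, 0.0, 37.9]
force: [0.2, -1.1, -0.2]
grip_width: 0.0869
```

```bash
python3 go.py 533.4 -80.5 32 38
python3 - <<'E'
from h import *
p,d=grab('scene','s1')
cv2.imwrite('pics/s1c.png',cv2.resize(p[130:330,90:330,::-1],(720,600),interpolation=cv2.INTER_CUBIC))
E
```

```text
t 1.90 pos [532.4 -83.1 130. ] rot [180.    0.   37.9] F [ 0.2 -1.1 -0.2] w 0.0869 
SHIFT [ 0.0025 -0.0014  0.098 ] turn -0.1
```

View pics/s1c.png

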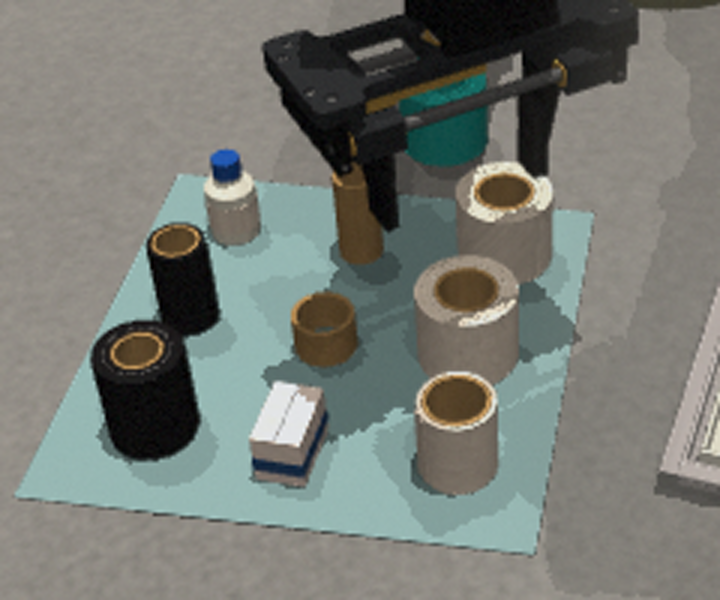

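The gripper is above the middle label roll (crop 465,310) and the fingers straddle it diagonally. I'll come down most of the way, then check the servo offset.

Call:
drive_tool:
  moves: "0 0 0.02 0 1; 0 0 0.04 0 1; 0 0 0.055 0 1; 0 0 0.055 0 1; 0 0 0.055 0 1; 0 0 0.055 0 1; 0 0 0.055 0 1; 0 0 0.055 0 1"

```text
time_s: 2.75
tool_pos: [0.5332, -0.0822, 0.0756]
tool_rot: [179.9, -0.0, 38.0]
force: [-0.2, 0.4, -1.1]
grip_width: 0.0868
```

```bash
python3 go.py 533.4 -80.5 32 38
```

```text
t 2.75 pos [533.2 -82.2  75.6] rot [179.9  -0.   38. ] F [-0.2  0.4 -1.1] w 0.0868 
SHIFT [ 0.0012 -0.0013  0.0436] turn -0.0
```

Steady offset is about 1.5 mm, which is fine. I'll descend, close and lift in one go.

Call:
drive_tool:
  moves: "0.001 -0.001 0.022 0 1; 0.001 -0.001 0.0436 0 1; 0.001 -0.001 0.0436 0 1; 0.001 -0.001 0.0436 0 -1; 0.001 -0.001 0.0436 0 -1; 0.001 -0.001 0.0436 0 -1; 0.001 -0.001 0.0436 0 -1; 0.001 -0.001 0.0436 0 -1"
  grip_force: 20

```text
time_s: 3.55
tool_pos: [0.5335, -0.081, 0.0321]
tool_rot: [179.9, -0.0, 38.0]
force: [-0.4, -0.3, 4.5]
grip_width: 0.0623
```

Call:
drive_tool:
  moves: "0 0 0 0 -1; 0 0 0 0 -1; 0 0 -0.02 0 -1; 0 0 -0.05 0 -1; 0 0 -0.08 0 -1; 0 0 -0.11 0 -1; 0 0 -0.11 0 -1; 0 0 -0.11 0 -1"

```text
time_s: 4.35
tool_pos: [0.5325, -0.0808, 0.141]
tool_rot: [180.0, 0.0, 38.0]
force: [0.4, 0.3, -2.1]
grip_width: 0.0624
```

```bash
python3 go.py 592.2 209.8 142 38
```

```text
t 4.35 pos [532.5 -80.8 141. ] rot [180.   0.  38.] F [ 0.4  0.3 -2.1] w 0.0624 
SHIFT [ 0.2258 -0.1924 -0.0011] turn -0.0
```

Call:
drive_tool:
  moves: "0.03 -0.026 0 0 -1; 0.06 -0.051 0 0 -1; 0.095 -0.081 0 0 -1; 0.13 -0.111 0 0 -1; 0.165 -0.141 0 0 -1; 0.2 -0.17 0 0 -1; 0.2258 -0.1924 0 0 -1; 0.2258 -0.1924 0 0 -1"

```text
time_s: 5.15
tool_pos: [0.5897, 0.2173, 0.1389]
tool_rot: [-179.6, 0.0, 38.5]
force: [0.4, 0.4, -1.1]
grip_width: 0.0624
```

Call:
drive_tool:
  moves: "0 0 0 0 -1; 0 0 0.03 0 -1; 0 0 0.06 0 -1; 0 0 0.085 0 -1; 0 0 0.095 0 -1; 0 0 0.1 0 -1; 0 0 0.1 0 -1; 0 0 0.1 0 -1"

```text
time_s: 5.95
tool_pos: [0.5933, 0.2099, 0.0425]
tool_rot: [180.0, -0.1, 37.9]
force: [-0.0, -0.1, -0.8]
grip_width: 0.062
```

```bash
python3 go.py 592.2 209.8 35 38
python3 - <<'E'
from h import *
p,d=grab('scene','s2')
cv2.imwrite('pics/s2c.png',cv2.resize(p[130:330,280:500,::-1],(660,600),interpolation=cv2.INTER_CUBIC))
E
```

```text
t 5.95 pos [593.3 209.9  42.5] rot [ 1.80e+02 -1.00e-01  3.79e+01] F [-0.  -0.1 -0.8] w 0.0620 
SHIFT [-0.001  -0.0006  0.0075] turn -0.1
```

View pics/s2c.png

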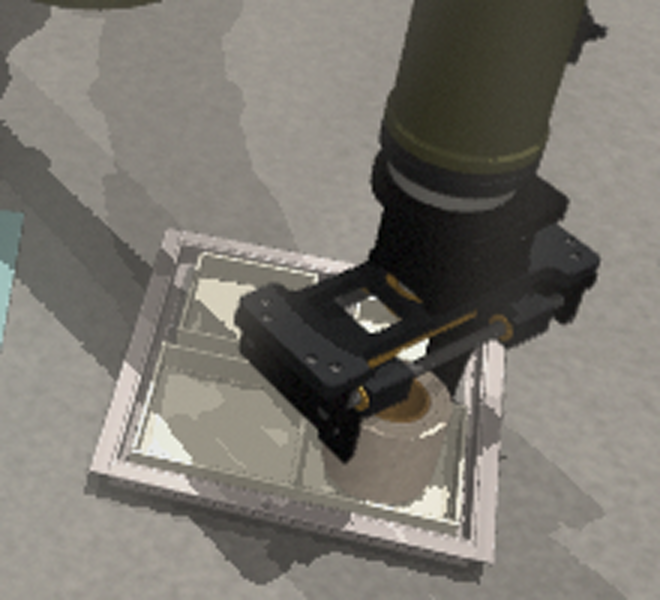

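The roll hangs inside its half (crop 390,430). I'll lower it to the floor in small steps.

Call:
drive_tool:
  moves: "0 0 0.002 0 -1; 0 0 0.004 0 -1; 0 0 0.005 0 -1; 0 0 0.006 0 -1; 0 0 0.007 0 -1; 0 0 0.007 0 -1; 0 0 0.007 0 -1; 0 0 0.007 0 -1"

```text
time_s: 6.8
tool_pos: [0.5924, 0.2099, 0.0362]
tool_rot: [179.9, 0.0, 38.0]
force: [-5.3, -2.3, 10.3]
grip_width: 0.0621
```

Call:
drive_tool:
  moves: "0 0 0 0 1; 0 0 0 0 1; 0 0 0 0 1; 0 0 0 0 1; 0 0 -0.02 0 1; 0 0 -0.05 0 1; 0 0 -0.09 0 1; 0 0 -0.1 0 1"

```text
time_s: 7.6
tool_pos: [0.5947, 0.2113, 0.1388]
tool_rot: [179.9, -0.4, 38.0]
force: [0.6, 1.4, -0.0]
grip_width: 0.0868
```

```bash
python3 go.py 437.6 -72.6 140 38
```

```text
t 7.60 pos [594.7 211.3 138.8] rot [179.9  -0.4  38. ] F [ 0.6  1.4 -0. ] w 0.0868 
SHIFT [-0.2985  0.1272 -0.0029] turn -0.0
```

Call:
drive_tool:
  moves: "-0.04 0.017 0 0 1; -0.085 0.036 0 0 1; -0.13 0.055 0 0 1; -0.175 0.074 0 0 1; -0.22 0.094 0 0 1; -0.265 0.113 0 0 1; -0.2965 0.126 0 0 1; -0.2965 0.126 0 0 1"

```text
time_s: 8.4
tool_pos: [0.4335, -0.0769, 0.1337]
tool_rot: [179.9, 0.2, 37.5]
force: [-0.2, 1.0, -0.1]
grip_width: 0.0873
```

Call:
drive_tool:
  moves: "0 0 0 0 1; 0 0 0 0 1; 0 0 0 0 1; 0 0 0.02 0 1; 0 0 0.04 0 1; 0 0 0.06 0 1; 0 0 0.06 0 1; 0 0 0.06 0 1"

```text
time_s: 9.2
tool_pos: [0.4365, -0.071, 0.0743]
tool_rot: [-179.9, -0.0, 38.1]
force: [-0.4, 0.0, 0.1]
grip_width: 0.0875
```

```bash
python3 go.py 437.6 -72.6 32 38
```

```text
t 9.20 pos [436.5 -71.   74.3] rot [-179.9   -0.    38.1] F [-0.4  0.   0.1] w 0.0875 
SHIFT [-0.0001  0.002   0.0423] turn 0.1
```

Call:
drive_tool:
  moves: "0 0.002 0.02 0 1; 0 0.002 0.0423 0 1; 0 0.002 0.0423 0 1; 0 0.002 0.0423 0 1; 0 0.002 0.0423 0 -1; 0 0.002 0.0423 0 -1; 0 0.002 0.0423 0 -1; 0 0.002 0.0423 0 -1"

```text
time_s: 10.0
tool_pos: [0.4378, -0.0736, 0.0325]
tool_rot: [180.0, -0.0, 38.0]
force: [-0.5, 0.3, 3.8]
grip_width: 0.0648
```

Call:
drive_tool:
  moves: "0 0 0 0 -1; 0 0 0 0 -1; 0 0 -0.02 0 -1; 0 0 -0.05 0 -1; 0 0 -0.08 0 -1; 0 0 -0.11 0 -1; 0 0 -0.11 0 -1; 0 0 -0.11 0 -1"

```text
time_s: 10.8
tool_pos: [0.4373, -0.0736, 0.1417]
tool_rot: [180.0, 0.0, 38.0]
force: [0.7, -0.3, -2.1]
grip_width: 0.0647
```

```bash
python3 go.py 577.5 120.2 142 38
python3 - <<'E'
from h import *
p,d=grab('top','t2')
cv2.imwrite('pics/t2c.png',cv2.resize(p[110:300,140:430,::-1],(795,520),interpolation=cv2.INTER_CUBIC))
E
```

```text
t 10.80 pos [437.3 -73.6 141.7] rot [180.   0.  38.] F [ 0.7 -0.3 -2.1] w 0.0647 
SHIFT [ 0.2298 -0.0666 -0.0003] turn -0.0
```

View pics/t2c.png

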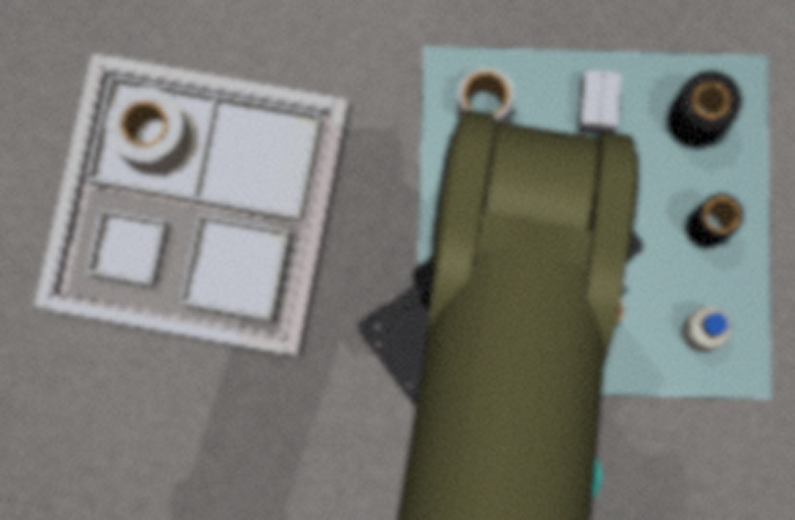

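The first roll stands in the upper-left half (148,135), but its ring looks odd, so I'll check it for tilt with depth while carrying on.

Run:
```python
from h import *
f=np.load('pics/t2.npz');d=f['d'];P=world('top',d)
u,v=140+148/2.74,110+130/2.74; print(u,v); u=int(u);v=int(v)
tops(d,P,dict(r=(u,v)))
w=P[v-20:v+20,u-20:u+20].reshape(-1,3); q=w[(w[:,2]>0.055)]
A=np.c_[q[:,:2],np.ones(len(q))]; print(np.linalg.lstsq(A,q[:,2],rcond=None)[0], np.percentile(q[:,2],[1,50,99]))
cv2.imwrite('pics/r.png',cv2.resize(f['p'][135:185,165:220,::-1],None,fx=10,fy=10,interpolation=cv2.INTER_CUBIC))
```

```text
194.01459854014598 157.44525547445255
r ztop 0.0635 c [592.3 210.4] diam 63.9 mean [592.3 210.5  60.9] 423
[-2.13445957 -1.66996558  1.67676518] [0.05524638 0.0606593  1.19191207]
```

View pics/r.png

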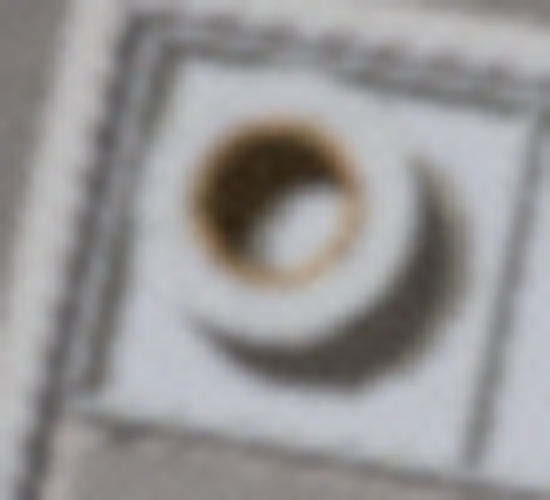

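The roll is upright: 64 mm top ring at z≈0.061, centred at (592,210). The odd look was white on white. Now the second roll goes to the other half.

Call:
drive_tool:
  moves: "0.03 -0.009 0 0 -1; 0.065 -0.019 0 0 -1; 0.1 -0.029 0 0 -1; 0.135 -0.039 0 0 -1; 0.17 -0.049 0 0 -1; 0.205 -0.059 0 0 -1; 0.2298 -0.0666 0 0 -1; 0.2298 -0.0666 0 0 -1"

```text
time_s: 11.65
tool_pos: [0.5772, 0.125, 0.1396]
tool_rot: [-179.7, -0.0, 38.3]
force: [-1.9, 1.6, -1.7]
grip_width: 0.0645
```

Call:
drive_tool:
  moves: "0 0 0 0 -1; 0 0 0 0 -1; 0 0 0.03 0 -1; 0 0 0.06 0 -1; 0 0 0.085 0 -1; 0 0 0.095 0 -1; 0 0 0.098 0 -1; 0 0 0.098 0 -1"

```text
time_s: 12.45
tool_pos: [0.5779, 0.1199, 0.0445]
tool_rot: [180.0, -0.0, 37.9]
force: [-0.0, 1.0, -0.9]
grip_width: 0.0646
```

```bash
python3 go.py 577.5 120.2 36 38
```

```text
t 12.45 pos [577.9 119.9  44.5] rot [180.   -0.   37.9] F [-0.   1.  -0.9] w 0.0646 
SHIFT [-0.0002 -0.0005  0.0085] turn -0.1
```

Call:
drive_tool:
  moves: "0 0 0.003 0 -1; 0 0 0.005 0 -1; 0 0 0.007 0 -1; 0 0 0.008 0 -1; 0 0 0.009 0 -1; 0 0 0.009 0 -1; 0 0 0.009 0 -1; 0 0 0.009 0 -1"

```text
time_s: 13.25
tool_pos: [0.5779, 0.1204, 0.0365]
tool_rot: [179.9, 0.0, 38.0]
force: [-2.6, -1.7, 9.0]
grip_width: 0.0647
```

Call:
drive_tool:
  moves: "0 0 0 0 1; 0 0 0 0 1; 0 0 0 0 1; 0 0 0 0 1; 0 0 -0.02 0 1; 0 0 -0.05 0 1; 0 0 -0.09 0 1; 0 0 -0.1 0 1"

```text
time_s: 14.05
tool_pos: [0.5801, 0.1215, 0.1393]
tool_rot: [179.8, -0.3, 38.0]
force: [1.3, 0.7, 0.4]
grip_width: 0.0869
```

```bash
python3 go.py 621.1 -253.9 145 38
```

```text
t 14.05 pos [580.1 121.5 139.3] rot [179.8  -0.3  38. ] F [1.3 0.7 0.4] w 0.0869 
SHIFT [-0.1986  0.3212 -0.0058] turn -0.0
```

Call:
drive_tool:
  moves: "-0.025 0.04 0 0 1; -0.05 0.08 0 0 1; -0.075 0.12 0 0 1; -0.1 0.16 0 0 1; -0.125 0.2 0 0 1; -0.15 0.24 0 0 1; -0.175 0.28 0 0 1; -0.1975 0.32 0 0 1"

```text
time_s: 14.85
tool_pos: [0.6182, -0.2557, 0.1342]
tool_rot: [-180.0, 0.1, 37.9]
force: [1.3, -0.1, 0.6]
grip_width: 0.0871
```

Call:
drive_tool:
  moves: "0 0 0 0 1; 0 0 0 0 1; 0 0 0 0 1; 0 0 0.02 0 1; 0 0 0.04 0 1; 0 0 0.05 0 1; 0 0 0.05 0 1; 0 0 0.05 0 1"

```text
time_s: 15.65
tool_pos: [0.6193, -0.2525, 0.0856]
tool_rot: [180.0, -0.0, 38.0]
force: [-0.1, -0.2, 0.2]
grip_width: 0.0873
```

```bash
python3 go.py 621.1 -253.9 36 38
```

```text
t 15.65 pos [ 619.3 -252.5   85.6] rot [180.  -0.  38.] F [-0.1 -0.2  0.2] w 0.0873 
SHIFT [0.0005 0.0022 0.0496] turn 0.0
```

Call:
drive_tool:
  moves: "0 0.002 0.02 0 1; 0 0.002 0.05 0 1; 0 0.002 0.05 0 1; 0 0.002 0.05 0 1; 0 0.002 0.05 0 -1; 0 0.002 0.05 0 -1; 0 0.002 0.05 0 -1; 0 0.002 0.05 0 -1"

```text
time_s: 16.45
tool_pos: [0.6203, -0.2551, 0.0357]
tool_rot: [179.9, -0.0, 38.0]
force: [0.5, 0.3, 0.3]
grip_width: 0.0627
```

Call:
drive_tool:
  moves: "0 0 0 0 -1; 0 0 0 0 -1; 0 0 0 0 -1; 0 0 -0.02 0 -1; 0 0 -0.05 0 -1; 0 0 -0.08 0 -1; 0 0 -0.11 0 -1; 0 0 -0.115 0 -1"

```text
time_s: 17.25
tool_pos: [0.6221, -0.2553, 0.154]
tool_rot: [179.7, -0.2, 38.0]
force: [1.2, -1.0, -0.7]
grip_width: 0.0517
```

```bash
python3 go.py 481.4 134.9 150 38
```

```text
t 17.25 pos [ 622.1 -255.3  154. ] rot [179.7  -0.2  38. ] F [ 1.2 -1.  -0.7] w 0.0517 
SHIFT [ 0.1291 -0.3942  0.0023] turn -0.0
```

Call:
drive_tool:
  moves: "0.01 -0.03 0 0 -1; 0.022 -0.068 0 0 -1; 0.036 -0.11 0 0 -1; 0.05 -0.153 0 0 -1; 0.064 -0.195 0 0 -1; 0.078 -0.238 0 0 -1; 0.092 -0.28 0 0 -1; 0.105 -0.32 0 0 -1"

```text
time_s: 18.05
tool_pos: [0.5042, 0.0636, 0.1488]
tool_rot: [-180.0, 0.1, 38.0]
force: [0.3, 1.2, -1.7]
grip_width: 0.0514
```

```bash
python3 go.py 481.4 134.9 150 38
```

```text
t 18.05 pos [504.2  63.6 148.8] rot [-1.8e+02  1.0e-01  3.8e+01] F [ 0.3  1.2 -1.7] w 0.0514 
SHIFT [ 0.0259 -0.0702 -0.0012] turn -0.0
```

Call:
drive_tool:
  moves: "0.012 -0.035 0 0 -1; 0.024 -0.07 0 0 -1; 0.024 -0.07 0 0 -1; 0.024 -0.07 0 0 -1; 0.024 -0.07 0.03 0 -1; 0.024 -0.07 0.06 0 -1; 0.024 -0.07 0.06 0 -1; 0.024 -0.07 0.06 0 -1"

```text
time_s: 18.85
tool_pos: [0.4817, 0.1308, 0.0896]
tool_rot: [-179.9, 0.1, 37.9]
force: [0.1, 0.2, -0.9]
grip_width: 0.0513
```

```bash
python3 go.py 481.4 134.9 40 38
```

```text
t 18.85 pos [481.7 130.8  89.6] rot [-1.799e+02  1.000e-01  3.790e+01] F [ 0.1  0.2 -0.9] w 0.0513 
SHIFT [ 0.0024 -0.0033  0.0496] turn -0.1
```

Call:
drive_tool:
  moves: "0.0024 -0.0033 0.01 0 -1; 0.0024 -0.0033 0.025 0 -1; 0.0024 -0.0033 0.037 0 -1; 0.0024 -0.0033 0.042 0 -1; 0.0024 -0.0033 0.045 0 -1; 0.0024 -0.0033 0.048 0 -1; 0.0024 -0.0033 0.05 0 -1; 0.0024 -0.0033 0.05 0 -1"

```text
time_s: 19.65
tool_pos: [0.4818, 0.1361, 0.0411]
tool_rot: [180.0, 0.0, 38.0]
force: [-4.0, -0.6, 8.5]
grip_width: 0.0514
```

Contact at 8.5 N. I'll release, lift and head for the take-up core.

Call:
drive_tool:
  moves: "0 0 0 0 1; 0 0 0 0 1; 0 0 0 0 1; 0 0 0 0 1; 0 0 0 0 1; 0 0 -0.02 0 1; 0 0 -0.06 0 1; 0 0 -0.1 0 1"

```text
time_s: 20.45
tool_pos: [0.4808, 0.136, 0.1404]
tool_rot: [-179.9, 0.1, 38.0]
force: [0.7, -1.3, -0.0]
grip_width: 0.087
```

```bash
python3 go.py 446 -168.7 145 38
```

```text
t 20.45 pos [480.8 136.  140.4] rot [-1.799e+02  1.000e-01  3.800e+01] F [ 0.7 -1.3 -0. ] w 0.0870 
SHIFT [-0.215   0.2187 -0.0046] turn -0.0
```

Call:
drive_tool:
  moves: "-0.03 0.031 0 0 1; -0.063 0.064 0 0 1; -0.096 0.097 0 0 1; -0.13 0.132 0 0 1; -0.163 0.166 0 0 1; -0.195 0.198 0 0 1; -0.215 0.2187 0 0 1; -0.215 0.2187 0 0 1"

```text
time_s: 21.25
tool_pos: [0.4454, -0.1738, 0.1397]
tool_rot: [180.0, 0.1, 37.5]
force: [0.6, -0.0, 0.1]
grip_width: 0.087
```

Call:
drive_tool:
  moves: "0 0 0 0 1; 0 0 0 0 1; 0 0 0 0 1; 0 0 0.02 0 1; 0 0 0.04 0 1; 0 0 0.05 0 1; 0 0 0.05 0 1; 0 0 0.05 0 1"

```text
time_s: 22.05
tool_pos: [0.4471, -0.1684, 0.0904]
tool_rot: [180.0, -0.0, 38.0]
force: [-0.1, -0.3, 1.3]
grip_width: 0.0868
```

```bash
python3 go.py 446 -168.7 36 38;  python3 - <<'E'
from h import *
p,d=grab('scene','s3')
cv2.imwrite('pics/s3c.png',cv2.resize(p[130:330,90:460,::-1],(795,430),interpolation=cv2.INTER_CUBIC))
P=world('scene',d); w=P[180:222,195:222].reshape(-1,3); 
m=(w[:,2]>0.05)&(w[:,2]<0.073)&(abs(w[:,0]-.446)<.025)&(abs(w[:,1]+.1687)<.025)
q=w[m]; print(len(q), q.min(0),q.max(0)) if m.any() else None
E
```

```text
t 22.05 pos [ 447.1 -168.4   90.4] rot [180.  -0.  38.] F [-0.1 -0.3  1.3] w 0.0868 
SHIFT [-0.0011 -0.0005  0.0544] turn 0.0
209 [ 0.43614559 -0.18198654  0.05042552] [ 0.46757698 -0.15303577  0.06939663]
```

View pics/s3c.png

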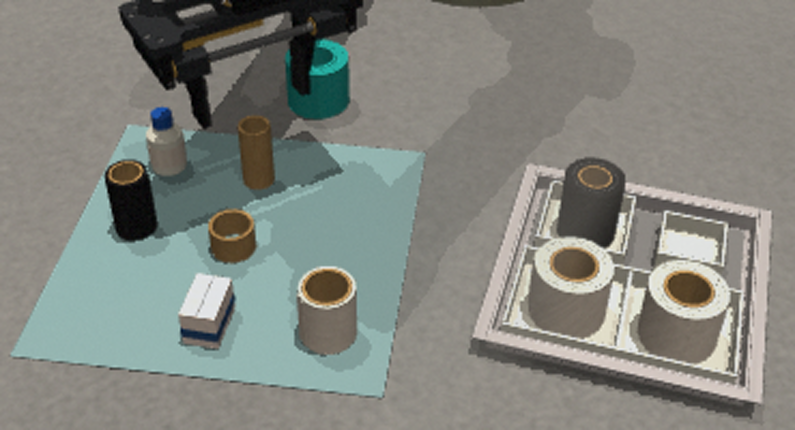

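Both label rolls and the ribbon stand in their bins (crop 575,270; 688,290; 595,205). The take-up core (255,150) is upright, with the jaws above and behind it. I'll descend and close gently in two stages.

Call:
drive_tool:
  moves: "0 0 0.02 0 1; 0 0 0.04 0 1; 0 0 0.054 0 1; 0 0 0.054 0 1; 0 0 0.054 0 0; 0 0 0.054 0 0; 0 0 0.054 0 0; 0 0 0.054 0 0"
  grip_force: 8

```text
time_s: 22.9
tool_pos: [0.4472, -0.169, 0.0366]
tool_rot: [179.9, -0.0, 38.0]
force: [-0.0, 0.3, -0.6]
grip_width: 0.0627
```

Call:
drive_tool:
  moves: "0 0 0 0 -0.1; 0 0 0 0 -0.15; 0 0 0 0 -0.2; 0 0 0 0 -0.25; 0 0 0 0 -0.3; 0 0 0 0 -1; 0 0 0 0 -1; 0 0 0 0 -1"

```text
time_s: 23.7
tool_pos: [0.4467, -0.1687, 0.0359]
tool_rot: [-180.0, 0.0, 38.0]
force: [0.1, 0.4, -0.2]
grip_width: 0.0305
```

Call:
drive_tool:
  moves: "0 0 0 0 -1; 0 0 0 0 -1; 0 0 -0.02 0 -1; 0 0 -0.05 0 -1; 0 0 -0.08 0 -1; 0 0 -0.11 0 -1; 0 0 -0.115 0 -1; 0 0 -0.115 0 -1"

```text
time_s: 24.5
tool_pos: [0.4472, -0.1691, 0.1517]
tool_rot: [179.9, -0.0, 38.0]
force: [0.2, 0.2, -0.8]
grip_width: 0.03
```

```bash
python3 go.py 496.5 227.6 150 38
```

```text
t 24.50 pos [ 447.2 -169.1  151.7] rot [179.9  -0.   38. ] F [ 0.2  0.2 -0.8] w 0.0300 
SHIFT [ 0.2828 -0.2824  0.0012] turn -0.0
```

Call:
drive_tool:
  moves: "0.018 -0.018 0 0 -1; 0.04 -0.04 0 0 -1; 0.065 -0.065 0 0 -1; 0.09 -0.09 0 0 -1; 0.115 -0.115 0 0 -1; 0.14 -0.14 0 0 -1; 0.165 -0.165 0 0 -1; 0.19 -0.19 0 0 -1"

```text
time_s: 25.3
tool_pos: [0.4784, 0.099, 0.1492]
tool_rot: [-179.9, 0.1, 38.0]
force: [0.2, 0.1, -1.2]
grip_width: 0.0302
```

Call:
drive_tool:
  moves: "0.025 -0.025 0 0 -1; 0.05 -0.05 0 0 -1; 0.075 -0.075 0 0 -1; 0.0928 -0.0924 0 0 -1; 0.0928 -0.0924 0 0 -1; 0.0928 -0.0924 0 0 -1; 0.0928 -0.0924 0.02 0 -1; 0.0928 -0.0924 0.04 0 -1"

```text
time_s: 26.1
tool_pos: [0.4962, 0.2258, 0.1099]
tool_rot: [179.9, 0.0, 37.8]
force: [0.4, 0.6, -0.6]
grip_width: 0.0303
```

Call:
drive_tool:
  moves: "0 0 0.015 0 -1; 0 0 0.03 0 -1; 0 0 0.04 0 -1; 0 0 0.045 0 -1; 0 0 0.045 0 -1; 0 0 0.045 0 -1; 0 0 0.045 0 -1; 0 0 0.045 0 -1"

```text
time_s: 26.9
tool_pos: [0.4963, 0.2281, 0.0665]
tool_rot: [180.0, -0.1, 38.0]
force: [-0.2, -0.7, -0.1]
grip_width: 0.0303
```

```bash
python3 go.py 496.5 227.6 40 38;  python3 - <<'E'
from h import *
p,d=grab('scene','s4')
cv2.imwrite('pics/s4c.png',cv2.resize(p[130:330,280:500,::-1],(660,600),interpolation=cv2.INTER_CUBIC))
E
```

```text
t 26.90 pos [496.3 228.1  66.5] rot [ 1.8e+02 -1.0e-01  3.8e+01] F [-0.2 -0.7 -0.1] w 0.0303 
SHIFT [-0.0002  0.0005  0.0265] turn -0.0
```

View pics/s4c.png

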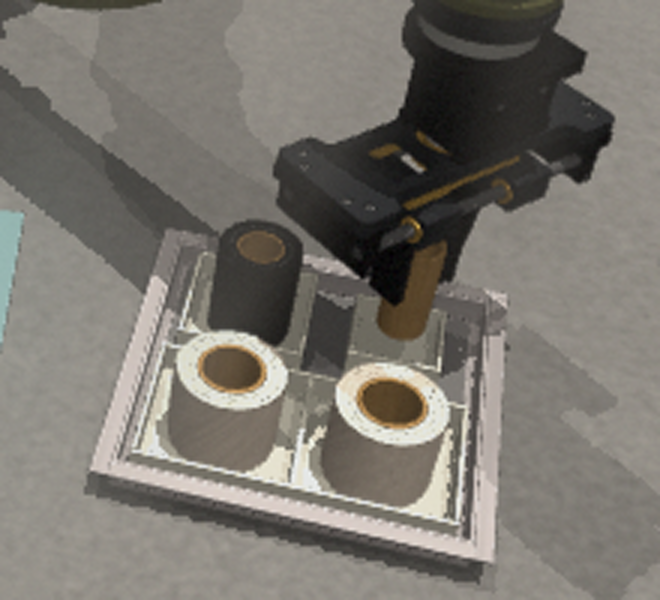

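The core is upright over the small bin (crop 405,300). I'll lower it to the floor.

Call:
drive_tool:
  moves: "0 0 0.008 0 -1; 0 0 0.016 0 -1; 0 0 0.021 0 -1; 0 0 0.023 0 -1; 0 0 0.025 0 -1; 0 0 0.026 0 -1; 0 0 0.0265 0 -1; 0 0 0.0265 0 -1"

```text
time_s: 27.75
tool_pos: [0.4966, 0.2283, 0.0408]
tool_rot: [179.9, -0.0, 38.0]
force: [-2.7, -2.1, 9.7]
grip_width: 0.0301
```

Call:
drive_tool:
  moves: "0 0 0 0 -0.2; 0 0 0 0 -0.1; 0 0 0 0 0; 0 0 0 0 0.2; 0 0 0 0 0.2; 0 0 -0.01 0 0.2; 0 0 -0.03 0 0.2; 0 0 -0.05 0 0.2"

```text
time_s: 28.55
tool_pos: [0.4957, 0.228, 0.0904]
tool_rot: [-180.0, 0.0, 38.0]
force: [1.0, 0.1, -0.2]
grip_width: 0.052
```

Call:
drive_tool:
  moves: "0 0 -0.03 0 0.2; 0 0 -0.06 0 0.2; -0.04 0.04 -0.06 0 0.2; -0.08 0.08 -0.06 0 0.2; -0.12 0.12 -0.06 0 0.2; -0.16 0.16 -0.06 0 0.2; -0.2 0.2 -0.06 0 0.2; -0.2 0.2 -0.06 0 0.2"

```text
time_s: 29.35
tool_pos: [0.4605, -0.0568, 0.1503]
tool_rot: [179.9, 0.0, 37.8]
force: [-0.6, 0.3, 0.2]
grip_width: 0.0521
```

```bash
python3 go.py 204 -500 200 38;  python3 - <<'E'
from h import *
p,d=grab('scene','s5'); pt,dt=grab('top','t5'); P=world('top',dt)
tops(dt,P,dict(lab1=(193,157),lab2=(234,164),rib=(224,203),core=(184,196)))
a=cv2.resize(p[130:330,90:460,::-1],(795,430),interpolation=cv2.INTER_CUBIC)
b=cv2.resize(pt[120:250,145:430,::-1],(795,363))[:, :400]
cv2.imwrite('pics/s5c.png',a); cv2.imwrite('pics/t5c.png',cv2.resize(pt[110:260,140:440,::-1],(800,400),interpolation=cv2.INTER_CUBIC))
E
```

```text
t 29.35 pos [460.5 -56.8 150.3] rot [179.9   0.   37.8] F [-0.6  0.3  0.2] w 0.0521 
SHIFT [-0.4743  0.1934 -0.049 ] turn -0.2
lab1 ztop 0.0637 c [591.6 211.1] diam 64.9 mean [591.8 210.2  61.1] 418
lab2 ztop 0.0639 c [577.7 120.6] diam 64.3 mean [577.6 121.2  61.2] 398
rib ztop 0.0756 c [482.2 137.4] diam 52.6 mean [482.1 137.4  73.1] 309
core ztop 0.0743 c [495.4 227.2] diam 30.9 mean [494.4 226.7  73.1] 67
```

View pics/s5c.png

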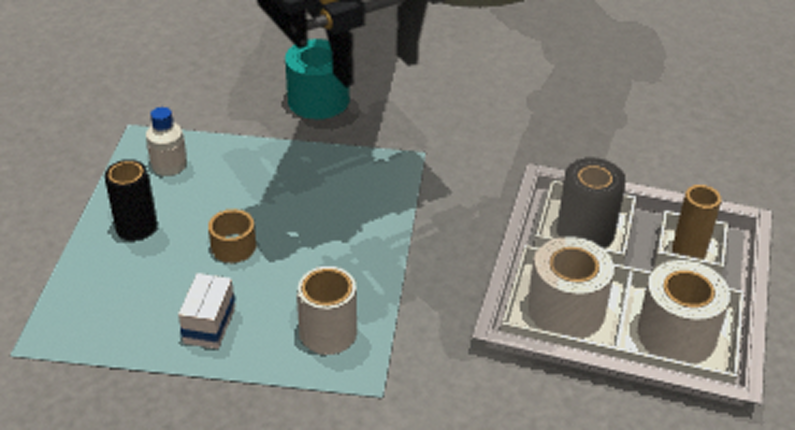

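View pics/t5c.png

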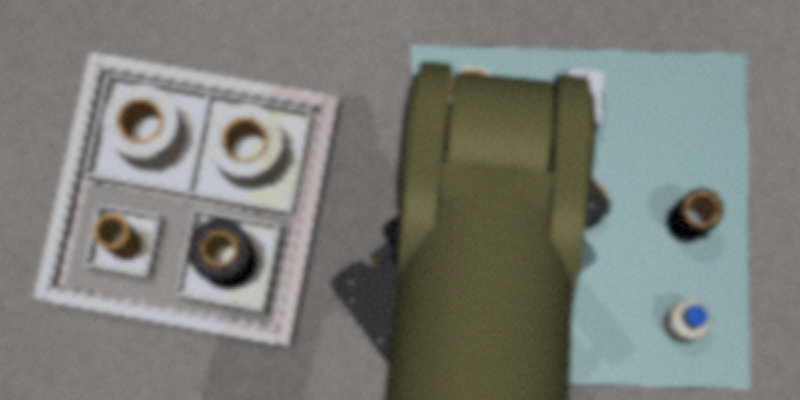

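All four stand upright in their bins, and the leftovers on the mat and the turquoise ring haven't moved. I'll hold still for one call, then hand in.

Call:
drive_tool:
  moves: "0 0 -0.01 0 0.2; 0 0 -0.02 0 0.2; 0 0 -0.02 0 0.2; 0 0 -0.02 0 0.2; 0 0 -0.02 0 0.2; 0 0 -0.02 0 0.2; 0 0 -0.02 0 0.2; 0 0 -0.02 0 0.2"

```text
time_s: 30.25
tool_pos: [0.4611, -0.0527, 0.1692]
tool_rot: [-180.0, 0.0, 38.0]
force: [-0.6, -0.4, 0.5]
grip_width: 0.052
```

```bash
python3 -c "
from cell import *
print(sign_off())"
```

```text
the job is handed in; nothing more can be done
None
```

The kit is made up and handed in at about 30 s of the 120 s allowed. I placed the two full label rolls in the twin bin, one in each half. The full ribbon then went in the medium bin and the take-up core in the small bin.

- **Placement:** the last top-camera depth check put all four within about 3 mm of their bin centres. Diameters came out at 64.9, 64.3, 52.6 and 30.9 mm, and the top heights fit standing upright on the bin floor. Each thing met the floor at about 8–10 N before I let go.
- **Left alone:** the last scene picture showed the used label roll, used ribbon, short core, bottle, carton and turquoise ring standing where they were. The arm was clear of everything.
- **Disagreement:** before I gripped the take-up core, the scene camera put it about 5 mm further out in x than the top camera did. I used the top camera's value and the grip closed cleanly at 30 mm. No check failed.

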